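# Set the spring tension of the bending machine

## Robot

A 7-joint arm with a two-finger parallel gripper is mounted at the origin on the work surface. World frame = base frame: x ahead of the robot, y to its left, z up, the work surface at z = 0. Lengths are in m, angles in rad, forces in N, time in s.
With the tool pointing down it reaches from about 0.4 to 0.9 m from the base axis. Payload 5.5 kg.
Tool frame: the origin (TCP) lies at the centre of the arm's flange, where the gripper is bolted on; the fingertips stand 173 mm ahead of it and the grasp point (between the pads) lies 155 mm ahead of it; z points along the fingers, x is the direction in which the jaws open and shut, and the axes are right-handed (so a half turn about z gives the same grasp; the last joint's range is limited). The gripper opens to 85 mm and grips with 20 to 120 N. Pads are 22 mm wide; open, the fingers measure 114 mm over their backs; the gripper's body (76 mm by 85 mm) begins 54 mm behind the grasp point. The pads swing forward as they close: fully open they stand 13 mm farther back than shut.
Start: joints at [-0.97, 0.501, -0.427, 1.55, 0.221, 1.138, -0.21], TCP at [0.215, 0.613, 0.405] pointing down, gripper open.
Joint ranges: [-2.88, 2.88], [-0.31, 2.03], [-1.54, 1.56], [0.2, 2.42], [-1.41, 4.55], [0.19, 2.02], [-2.57, 2.57]. Speed limits (rad/s): [2.57, 2.57, 3.14, 3.14, 3.14, 3.14, 3.14].

## Interface

Orientations are given as a unit quaternion [x, y, z, w].
In Python, from rig import get_obs, snapshot, job_done, recognise, trace gives the robot as it stands.
- The arm moves only by the shell command python3 -m jog 'ROWS' [FORCE]. ROWS is JSON, a list of rows, each a list of 5 numbers: the finger opening in cm, from 0 to 8.54, then the shift along the tool's x, y, z in cm, then the turn about the tool's z in degrees. In form: [[hand, dx, dy, dz, spin], ...]. A call has 1 to 8 rows; each row shifts and turns the commanded pose from where the row before left it, along the tool's axes as they then stand; what a row does not reach is not made up. A row lasts 1/12 s, in which the tool goes at most 41.7 mm and 7.16 degrees, less where a joint would pass 70% of its speed; a pose out of reach is approached as far as the arm can. A call with a gripper value outside its range is refused whole. The fingers move at their own pace and stop on an object; FORCE is the grip in N (left out, the last holds). Time passes only in rows, so rows that do not move let the fingers close. It gives the time, the measured TCP pose, the force and the opening at its end, in the units of the state.
- get_obs(): the state, without advancing time (a new reading comes with each control period).
- snapshot(name): name is "side" or "top" or "wrist"; returns a dict with "frame" (400x640x3 uint8, red, green, blue), "K" (3x3 intrinsics, pixels), "R" (3x3) and "t" (3): a world point X has camera coordinates R X + t. Camera axes: x right, y down, z forward; pixel columns grow to the right and rows downward; lengths in m; the calibration is good to about 2 mm. A picture is of the moment at which its call begins. There is no depth.
- job_done(): hands the job in, once; it reports no verdict.
Trained networks look in the newest picture that a camera, given by its name, has taken for a name from the list of things; names that differ only in an ending like _2 or _b are one class to them, and where a whole thing is asked for, a point or a joint stands for the part that bears it (a point fixed in the world has none). Each returns a list of dicts, best first, with "conf" (0 to 1); they miss things now and then, are a little off and sometimes report something else, mostly with a low value. They report only what shows in the picture. A call takes as long as a camera call. They do not tell look-alikes from the thing itself.
- recognise(label, camera): "point" ([x, y, z] in m, in world coordinates, good to about 4 mm: the middle of the surface that is visible of it).
- trace(label, camera): "pixels" (400x640 bool, what is visible of it).
The state is a dict: "time": time; "q": joint angles; "qvel": joint speeds; "joint_torque": joint torques, N m; "tcp_pos": TCP position; "tool_rot": TCP orientation; "contact_force": force on the tool from outside, world axes, zero at the start; "wrist_torque": the same for the moment, N m; "finger_gap": finger opening in m.
Only numpy, scipy, OpenCV 4.12 (cv2) and the standard library are available. Lean on these libraries where they do the work, as an engineer would, in place of code of your own. Each camera call takes 0.05 s, during which the arm holds its last target.

## Task

Take the loose tension knob out of its holder, seat it fully home in the square socket of the bending machine's spindle without forcing it, and turn it clockwise until the tip of the sprung arm stands level with the set mark, taking care not to overtighten past the mark. Leave the knob seated there and let go; do not shift the set mark or disturb the other things.

Things in the scene. Friction and masses are not known exactly. Their poses are not given: they have to be found in the camera images.
- knob: Loose black knob, 60-130 g, upright in the holder. Origin: centre of the shank's lower end, z up. Square steel shank 14 x 14 x 22 mm, faces square to the knob's x and y; round flange 42 mm wide, 22 to 30 mm above the origin; grip bar 42 mm long (knob's x), 16 mm thick (knob's y), 30 to 64 mm above the origin, pinched across the 16 mm.
- knob_grip (a point): Point on the knob's axis in the middle of the grip bar, 49 mm above the knob's origin; same axes as the knob.
- holder: Fixed round wooden holder, 60 mm diameter, 30 mm high, with a round hole 23 mm wide in which the knob's shank stands, the flange resting on its top. Origin: centre of its underside.
- machine: Fixed white sheet-bending machine, bed 360 (x) x 520 (y) x 60 mm high. Origin: centre of its underside, z up. Spindle near its front right corner (x -100, y -170 mm). The spindle turns stiffly (0.22 N m friction, up to 0.15 N m more from the spring), stays where it is left and tightens clockwise seen from above. Reaching the mark takes 0.5 to 1.5 rad of spindle turn.
- socket_mouth (a point): Centre of the mouth of the spindle's square socket, 90 mm above the table, level with the tops of the 36 mm spindle block and the 68 mm guard collar. Axes: the machine's. Socket 15.6 mm square, bevel 2.5 wide x 5 deep, 25 mm deep in all. Its faces start at an unknown turn to these axes; the knob fits in any quarter turn: press lightly (6 N), feel for it. Home: knob origin 22 mm below this point.
- pointer_tip (a point): Top of the pointed tip of the sprung steel arm (150 mm long, along the machine's x, pivoted at its far end), 10 mm over the bed, in front and to the left of the spindle, about 90 mm from it. Tightening swings the tip towards the machine's +y: about 14 mm per rad of spindle turn, after 0.1 to 0.3 rad of the knob's play in the socket.
- set_mark (a point): Narrow nose of the small dark steel rider (18 x 10 x 8 mm) on the scale plate just in front of the arm tip; machine's axes. It starts 7 to 21 mm to the machine's +y of the tip. Tension is right when arm tip and mark have the same y in the machine's axes. The rider is held by friction: leave it alone.
- wood_block: Loose dark wood block 85 x 85 x 45 mm, bystander; origin at the centre of its underside.
- sheet: Loose black plastic sheet 120 x 170 x 5 mm, flat on the table, bystander; origin at the centre of its underside.
- cup: Loose grey cup, rim radius 36 mm, 90 mm high, bystander; origin at the centre of its underside.
There are look-alikes about, which are no part of the job. What is meant by the knob is not orange, pink or purple, and is the larger of those in its own colour.

How it is judged:
On the way:
1. the knob is fully home in the spindle's socket (z of knob in the frame of socket_mouth below -0.019 m and horizontal distance between knob and socket_mouth below 0.004 m and angle between knob's own z axis and vertical below 0.1 rad), for 0.2 s.
At the end, for the whole second after the job is handed in: The arm tip is within 2 mm of the set mark along the machine's y, and the released knob rests fully home in the socket (within 3 mm of full depth, upright to 0.1 rad) (all of step 1 and y of pointer_tip in the frame of set_mark between -0.002 and 0.002 m and linear speed of knob below 0.01 m/s); the robot touches nothing.
It fails at once if the knob is forced down (over 30 N) on the spindle or machine before it has dropped in (z of knob in the frame of socket_mouth above -0.006 m and contact force between knob and machine above 30 N).
It fails at once if overtightened: the arm tip runs more than 5 mm past the set mark (y of pointer_tip in the frame of set_mark above 0.005 m).
It fails at once if the set mark is shifted by more than 2 mm (distance of set_mark from where it was at the start of the episode above 0.002 m).
It fails at once if a bystander is moved more than 30 mm (distance of any of wood_block, sheet, cup from where it was at the start of the episode above 0.03 m).
It also fails if it takes over 58 s, if anything falls off the work surface, if the arm or the gripper's body presses on something with over 40 N, if the wrist force passes 120 N, or if a joint passes its speed limit or range.

## Working session

There is one attempt and no reset: what is moved stays moved. The work goes in short steps, Python scripts to look and compute and a shell command to move; the robot and the scene stay as the last step left them, time stands still between calls to the robot, and variables do not carry over. Pictures are saved under pics/ and viewed, and the job is handed in when it is done.

```bash
ls; mkdir -p pics; python3 - <<'E'
from rig import *
import cv2
o=get_obs();print({k:(o[k]) for k in('time','tcp_pos','tool_rot','finger_gap','contact_force')})
for c in('side','top','wrist'):
    s=snapshot(c);cv2.imwrite(f'pics/{c}0.png',s['frame'][:,:,::-1])
    print(c,s['K'].round(1).tolist(),s['R'].round(3).tolist(),s['t'].round(3).tolist())
    for l in('knob','knob_grip','holder','machine','socket_mouth','pointer_tip','set_mark','wood_block','sheet','cup'):
        try: print(l,[(round(d['conf'],2),[round(float(x),4) for x in d['point']]) for d in recognise(l,c)][:4])
        except Exception as e: print(l,e)
E
```

```text
pics
{'time': 0.0, 'tcp_pos': array([0.21531822, 0.61290182, 0.40364829]), 'tool_rot': array([ 8.15885831e-01,  5.78212190e-01, -8.24528941e-04,  5.42916366e-04]), 'finger_gap': 0.08531061993568809, 'contact_force': array([ 0.1574005 , -0.11579542, -0.3354453 ])}
side [[428.4, 0.0, 319.0], [0.0, 428.4, 206.6], [0.0, 0.0, 1.0]] [[0.922, -0.387, 0.003], [-0.291, -0.7, -0.652], [0.254, 0.601, -0.758]] [-0.429, 0.13, 1.128]
knob [(0.63, [0.5184, -0.3703, 0.0486]), (0.56, [0.3648, -0.4465, 0.052]), (0.44, [0.4671, -0.2486, 0.0305]), (0.39, [0.4201, -0.3593, 0.0216])]
knob_grip [(0.9, [0.3677, -0.4464, 0.0501]), (0.84, [0.5156, -0.3734, 0.0466]), (0.79, [0.428, -0.3505, 0.0514]), (0.47, [0.393, -0.2622, 0.0363])]
holder [(0.55, [0.4184, -0.3602, 0.0239]), (0.32, [0.6353, 0.1766, 0.0605])]
machine [(0.95, [0.6339, 0.1775, 0.0605])]
socket_mouth [(0.97, [0.631, 0.1769, 0.0591])]
pointer_tip [(0.64, [0.5952, 0.1842, 0.0719])]
set_mark [(0.21, [0.6299, 0.1797, 0.0597])]
wood_block [(0.82, [0.6003, -0.2772, 0.0457])]
sheet [(0.9, [0.2463, -0.3432, 0.0122]), (0.74, [0.6085, -0.4302, 0.0585])]
cu
[... 454 characters left out ...]
0.47, [0.4682, -0.244, 0.0268])]
holder [(0.58, [0.4276, -0.3392, 0.0612]), (0.52, [0.4183, -0.3293, 0.0301])]
machine [(0.61, [0.6433, 0.2519, 0.0604]), (0.54, [0.6062, -0.2642, 0.0435])]
socket_mouth [(0.97, [0.6446, 0.2527, 0.0596])]
pointer_tip [(0.68, [0.591, 0.1846, 0.0707])]
set_mark []
wood_block [(0.91, [0.6065, -0.2663, 0.0453])]
sheet [(0.97, [0.2489, -0.3313, 0.0059])]
cup [(0.67, [0.6122, -0.4406, 0.0533])]
wrist [[338.7, 0.0, 317.5], [0.0, 338.7, 192.9], [0.0, 0.0, 1.0]] [[0.332, 0.943, 0.001], [0.902, -0.317, 0.294], [0.278, -0.097, -0.956]] [-0.65, -0.037, 0.379]
knob []
knob_grip []
holder []
machine []
socket_mouth []
pointer_tip []
set_mark []
wood_block []
sheet []
cup []
```

View pics/side0.png

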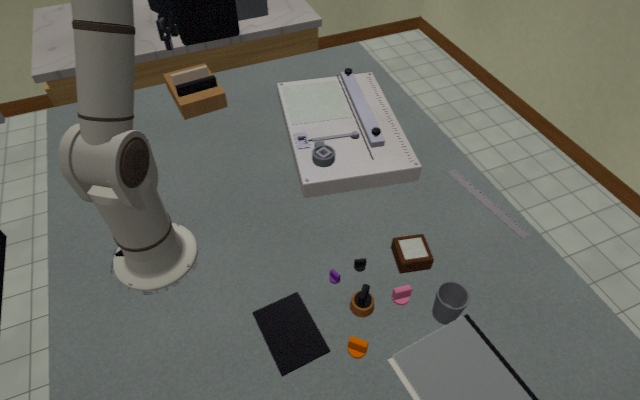

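View pics/top0.png

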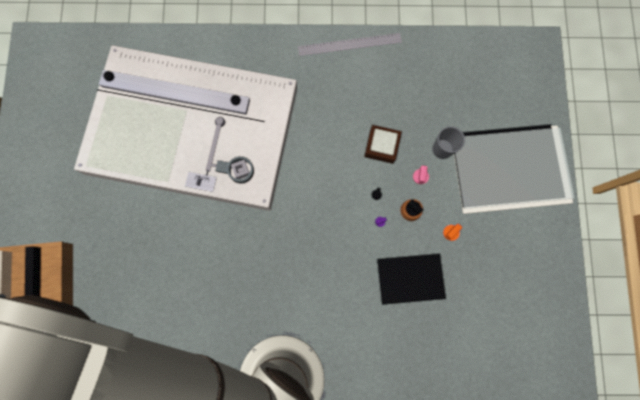

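View pics/wrist0.png

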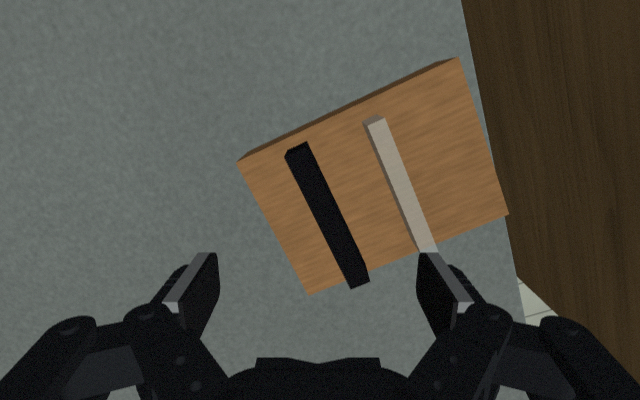

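```bash
cat > h.py <<'E'
import numpy as np, cv2, json
from rig import *
from scipy.spatial.transform import Rotation as Ro
def proj(s,X):
    c=s['R']@np.asarray(X,float)+s['t']; p=s['K']@c; return p[:2]/p[2]
def back(s,uv,z):
    d=s['R'].T@np.linalg.inv(s['K'])@np.array([uv[0],uv[1],1.]); c=-s['R'].T@s['t']
    return c+d*(z-c[2])/d[2]
def tri(obs):
    A=[];b=[]
    for s,uv in obs:
        P=s['K']@np.c_[s['R'],s['t']]
        for i in(0,1):
            r=uv[i]*P[2]-P[i];n=np.linalg.norm(r[:3]);A.append(r[:3]/n);b.append(-r[3]/n)
    x,res,_,_=np.linalg.lstsq(np.array(A),np.array(b),rcond=None);return x,res
def crop(s,u0,v0,w,h,f,name):
    cv2.imwrite(name,cv2.resize(s['frame'][v0:v0+h,u0:u0+w,::-1],None,fx=f,fy=f,interpolation=cv2.INTER_CUBIC))
def st():
    o=get_obs();R=Ro.from_quat(o['tool_rot']).as_matrix()
    return o,R
def delta(target,yaw=None):
    """target grasp-point world; print tool-axis shift in cm"""
    o,R=st();g=o['tcp_pos']+R[:,2]*.155
    print('t',round(o['time'],2),'grasp',g.round(4),'gap',round(o['finger_gap'],4),'x-axis yaw',round(np.degrees(np.arctan2(R[1,0],R[0,0])),2),'tilt',R[:,2].round(4),'F',np.round(o['contact_force'],1))
    print('shift cm tool',(R.T@(np.asarray(target)-g)*100).round(2))
E
python3 - <<'E'
from h import *
s=snapshot('top');crop(s,170,100,120,110,6,'pics/topm.png');crop(s,360,170,110,80,7,'pics/topk.png')
for uv in [(270,207),(77,170),(295,82),(110,47)]: print(back(s,uv,.06).round(4))
s=snapshot('side');crop(s,285,120,85,60,9,'pics/sidem.png');crop(s,320,250,100,110,5,'pics/sidek.png')
E
```

```text
[0.4295 0.0329 0.06  ]
[0.5249 0.5361 0.06  ]
[ 0.7735 -0.0271  0.06  ]
[0.8721 0.4803 0.06  ]
```

View pics/topm.png

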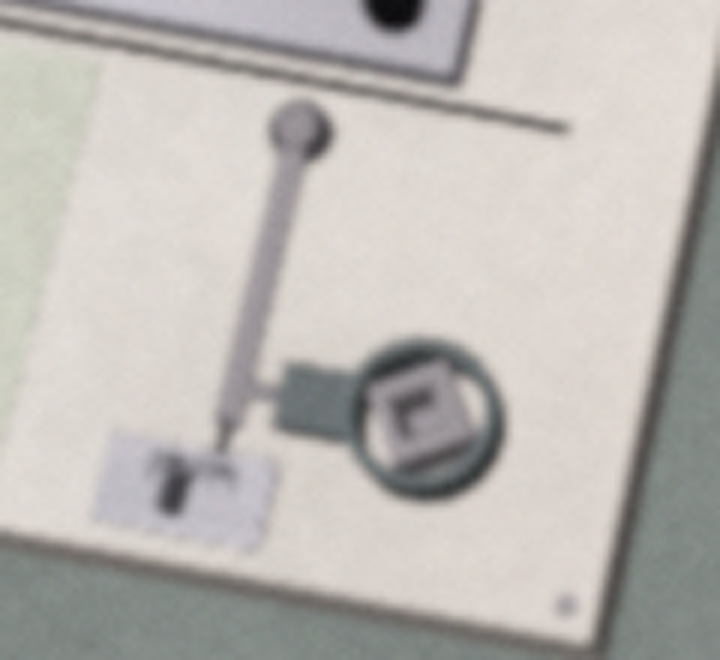

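View pics/topk.png

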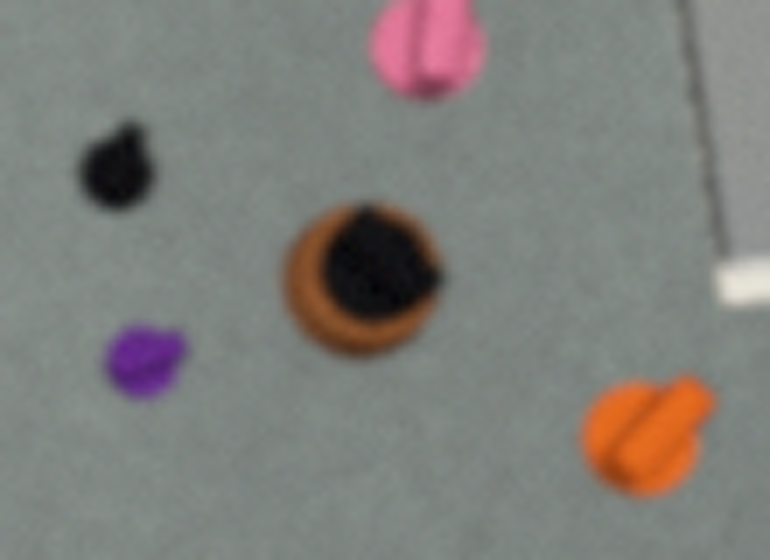

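View pics/sidem.png

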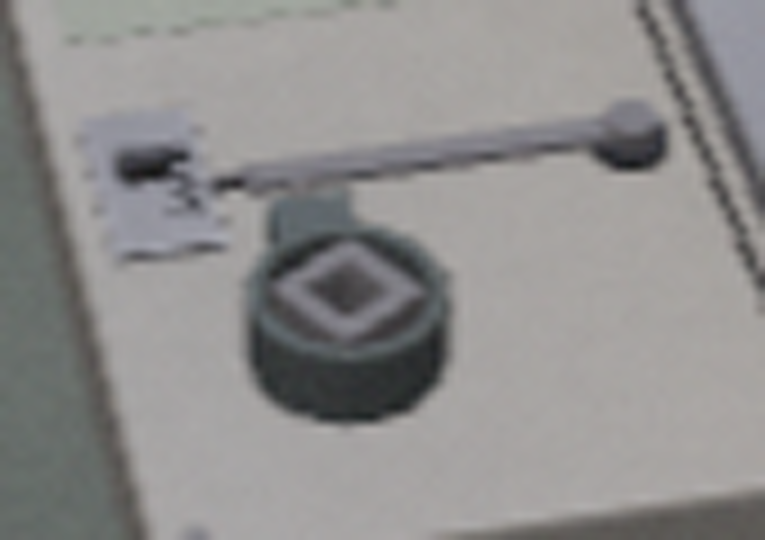

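View pics/sidek.png

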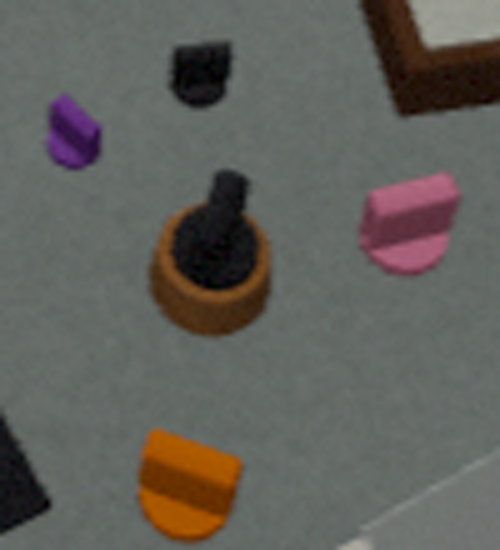

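```bash
python3 - <<'E'
from h import *
T=snapshot('top');S=snapshot('side')
sp=tri([(T,(240.8,169.5)),(S,(323.7,152.4))]);print('spindle',sp, back(T,(240.8,169.5),.09),back(S,(323.7,152.4),.09))
print('tip',tri([(T,(170+222/6,100+447/6)),(S,(285+213/9,120+183/9))]))
print('mark',tri([(T,(170+178/6,100+460/6)),(S,(285+187/9,120+158/9))]))
print('knobtop', tri([(T,(360+400/7,170+248/7)),(S,(320+228/5,250+192/5))]))
print('holder',back(T,(360+363/7,170+278/7),.03),back(S,(320+213/5,250+260/5),.03))
delta([sp[0][0],sp[0][1],.30]); delta([.43,-.34,.2])
o,R=st();W=snapshot('wrist');c=-W['R'].T@W['t'];print('cam in tool',R.T@(c-o['tcp_pos']),'fwd',R.T@W['R'][2]); print(R)
E
```

```text
spindle (array([0.5218108 , 0.1052091 , 0.09495246]), array([9.74554848e-06])) [0.52084307 0.10642726 0.09      ] [0.52632907 0.11021981 0.09      ]
tip (array([0.51194217, 0.19535265, 0.07350975]), array([7.33517539e-07]))
mark (array([0.50833072, 0.21441027, 0.07040436]), array([8.54713335e-06]))
knobtop (array([ 0.43297986, -0.34153848,  0.08763383]), array([1.50883362e-05]))
holder [ 0.42893208 -0.33880354  0.03      ] [ 0.43243582 -0.34379133  0.03      ]
t 1.85 grasp [0.2154 0.6133 0.2497] gap 0.0857 x-axis yaw 70.64 tilt [-0.e+00  1.e-04 -1.e+00] F [0.6 0.5 0.5]
shift cm tool [-37.78  45.75  -5.03]
t 1.85 grasp [0.2154 0.6133 0.2497] gap 0.0857 x-axis yaw 70.64 tilt [-0.e+00  1.e-04 -1.e+00] F [0.6 0.5 0.5]
shift cm tool [-82.83  51.84   4.97]
cam in tool [-0.00060171 -0.07561375  0.03144565] fwd [5.81963162e-04 2.94181309e-01 9.55749454e-01]
[[ 3.31440952e-01  9.43475964e-01 -2.15406886e-05]
 [ 9.43475964e-01 -3.31440950e-01  5.03153953e-05]
 [ 4.03318997e-05 -3.69997044e-05 -9.99999999e-01]]
```

```bash
python3 -m jog '[[8.5,-2.5,3.1,0,0],[8.5,-2.5,3.1,0,0],[8.5,-2.5,3.1,0,0],[8.5,-2.5,3.1,0,0],[8.5,-2.5,3.1,0,0],[8.5,-2.5,3.1,0,0],[8.5,-2.5,3.1,0,0],[8.5,-2.5,3.1,0,0]]' 60
python3 -m jog '[[8.5,-2.5,3.1,0,0],[8.5,-2.5,3.1,0,0],[8.5,-2.5,3.1,0,0],[8.5,-2.5,3.1,0,0],[8.5,-2.5,3.1,0,0],[8.5,-2.5,3.1,0,0],[8.5,0,0,0,0]]'
python3 - <<'E'
from h import *
delta([.43,-.34,.2])
s=snapshot('wrist');crop(s,0,0,640,400,1,'pics/w1.png')
E
```

```text
time: 2.57
tcp_pos: [0.3838, 0.3406, 0.405]
tool_rot: [0.816, 0.578, 0.0, -0.0]
contact_force: [0.9, 0.1, 0.1]
finger_gap: 0.0846
time: 3.15
tcp_pos: [0.5128, 0.1305, 0.4049]
tool_rot: [0.819, 0.573, -0.0, 0.003]
contact_force: [0.5, -1.9, -0.4]
finger_gap: 0.085
t 3.15 grasp [0.5132 0.1298 0.2499] gap 0.085 x-axis yaw 69.96 tilt [ 0.0029 -0.0041 -1.    ] F [ 0.5 -1.9 -0.4]
shift cm tool [-46.98   8.26   5.16]
```

View pics/w1.png

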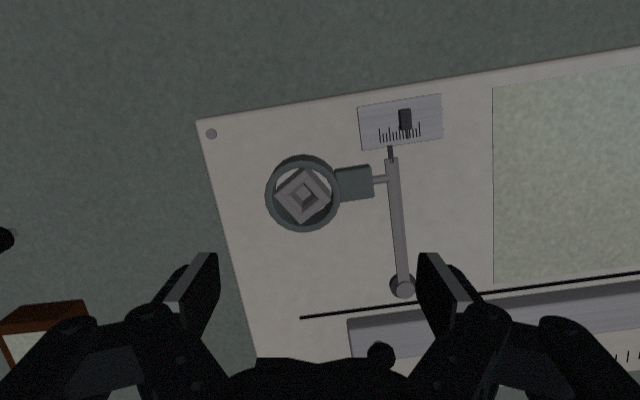

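```bash
python3 - <<'E'
from h import *
s=snapshot('wrist');np.savez('w1.npz',**s);crop(s,255,80,200,150,4,'pics/w1c.png')
E
```

```text
(no output)
```

View pics/w1c.png

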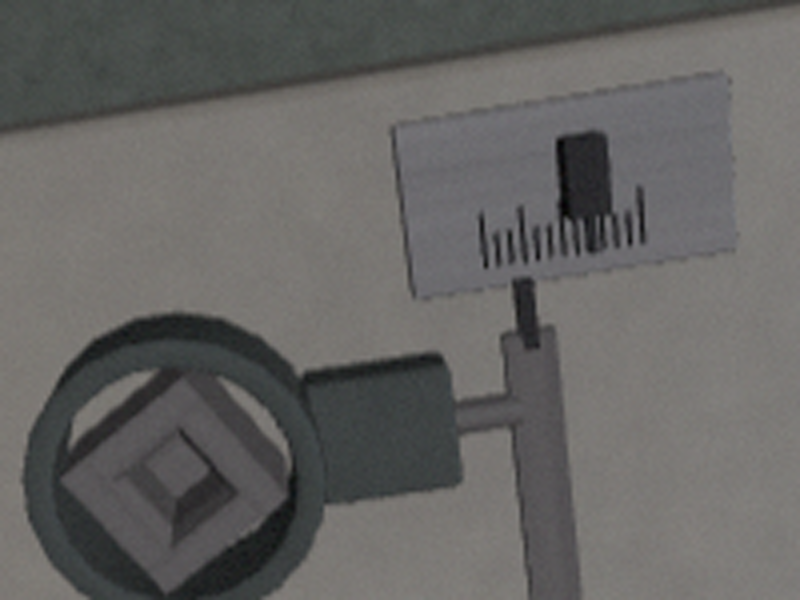

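```bash
python3 - <<'E'
from h import *
s=dict(np.load('w1.npz'))
f=lambda p,z:back(s,(255+p[0]/4,80+p[1]/4),z)
C=[f(p,.09) for p in((62,482),(182,375),(290,491),(166,592))]
for a,b in zip(C,C[1:]+C[:1]): d=b-a;print(np.linalg.norm(d),np.degrees(np.arctan2(d[1],d[0]))%90)
print('ctr',np.mean(C,0), 'collar',f((175,487),.09))
tip=f((524,280),.07);mk=f((597,249),.07);print(tip,mk)
e=f((800,5),.06)-f((0,130),.06);yaw=np.arctan2(-e[0],e[1]);print('yaw',np.degrees(yaw))
y=np.array([-np.sin(yaw),np.cos(yaw),0]);x=np.array([np.cos(yaw),np.sin(yaw),0]);print('mark-tip y',y@(mk-tip),'x',x@(mk-tip))
E
```

```text
0.036153911691438015 22.25140426658193
0.035274245327365436 21.77661977129841
0.03682515180606462 21.030705570478446
0.034501750590651886 20.66496737399686
ctr [0.5240605  0.11100372 0.09      ] collar [0.5242036  0.11095952 0.09      ]
[0.51090174 0.19903713 0.07      ] [0.50974604 0.21638896 0.07      ]
yaw -11.3035956189848
mark-tip y 0.016788724995080734 x -0.004534374535436951
```

```bash
python3 -m jog '[[8.5,-3.6,0.6,0.3,0],[8.5,-3.6,0.6,0.3,0],[8.5,-3.6,0.6,0.3,0],[8.5,-3.6,0.6,0.3,0],[8.5,-3.6,0.6,0.3,0],[8.5,-3.6,0.6,0.3,0],[8.5,-3.6,0.6,0.3,0],[8.5,-3.6,0.6,0.3,0]]'
python3 -m jog '[[8.5,-3.6,0.6,0.3,0],[8.5,-3.6,0.6,0.3,0],[8.5,-3.6,0.6,0.3,0],[8.5,-3.6,0.6,0.3,0],[8.5,-3.6,0.6,0.3,0],[8.5,0,0,0,0]]'
python3 - <<'E'
from h import *
delta([.43,-.34,.2]);print(get_obs()['q'])
s=snapshot('wrist');np.savez('w2.npz',**s);crop(s,0,0,640,400,1,'pics/w2.png')
E
```

```text
time: 3.92
tcp_pos: [0.4585, -0.1479, 0.3809]
tool_rot: [0.815, 0.58, 0.0, -0.0]
contact_force: [0.6, -0.6, 0.4]
finger_gap: 0.0849
time: 4.42
tcp_pos: [0.4253, -0.3339, 0.3656]
tool_rot: [0.818, 0.575, -0.001, 0.001]
contact_force: [-1.1, -0.4, 0.0]
finger_gap: 0.0849
t 4.42 grasp [ 0.4253 -0.3345  0.2106] gap 0.0849 x-axis yaw 70.27 tilt [-5.0e-04 -3.9e-03 -1.0e+00] F [-1.1 -0.4  0. ]
shift cm tool [-0.35  0.63  1.06]
[ 0.52694464  0.31788843  0.10562516  1.88126596 -0.03644055  0.94252582
  1.87504703]
```

View pics/w2.png

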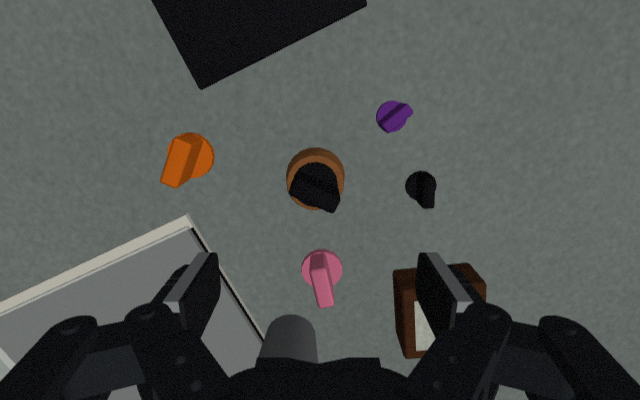

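```bash
python3 - <<'E'
from h import *
s=dict(np.load('w2.npz'));crop(s,270,135,100,90,8,'pics/w2c.png')
d=trace('knob','wrist')
for k in d: m=k['pixels'];ys,xs=np.nonzero(m);print(k['conf'],xs.min(),xs.max(),ys.min(),ys.max(),m.sum())
E
```

```text
0.91 376 412 100 131 853
0.82 405 435 170 208 905
0.68 160 214 132 187 2151
0.58 301 341 248 308 1644
0.55 258 317 314 362 2091
```

View pics/w2c.png

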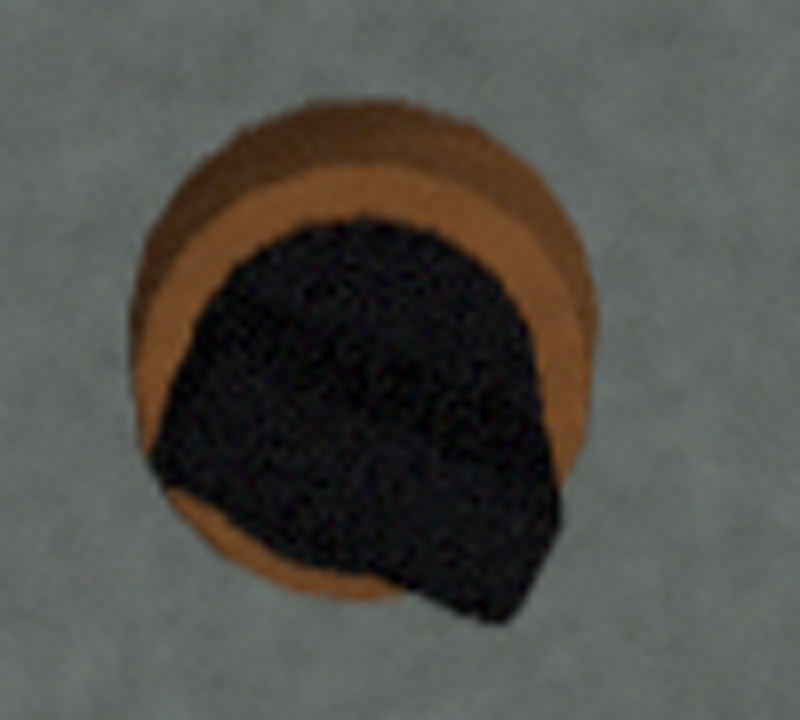

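```bash
python3 - <<'E'
from h import *
s=dict(np.load('w2.npz'));f=s['frame'][135:225,270:370]
g=cv2.GaussianBlur(f,(3,3),0).astype(float);g=np.clip(g*5,0,255).astype(np.uint8)
cv2.imwrite('pics/w2d.png',cv2.resize(g[:,:,::-1],None,fx=8,fy=8,interpolation=cv2.INTER_CUBIC))
b=lambda p,z:back(s,(270+p[0]/8,135+p[1]/8),z)
a,c,e=b((558,520),.072),b((505,625),.072),b((155,465),.072)
print(a,c,e,np.linalg.norm(a-c),np.linalg.norm(c-e))
d=c-e;print('bar yaw from long edge',np.degrees(np.arctan2(d[1],d[0])));d=a-c;print('short',np.degrees(np.arctan2(d[1],d[0])))
print('mid of diag a-e',(a+e)/2,'holder',b((362,382),.03))
E
```

```text
[ 0.44162833 -0.32218009  0.072     ] [ 0.4505929  -0.33097237  0.072     ] [ 0.42231042 -0.35871653  0.072     ] 0.012556574636889896 0.039618643141248015
bar yaw from long edge 44.44950378025643
short 135.5559221376519
mid of diag a-e [ 0.43196938 -0.34044831  0.072     ] holder [ 0.43196014 -0.34034044  0.03      ]
```

View pics/w2d.png

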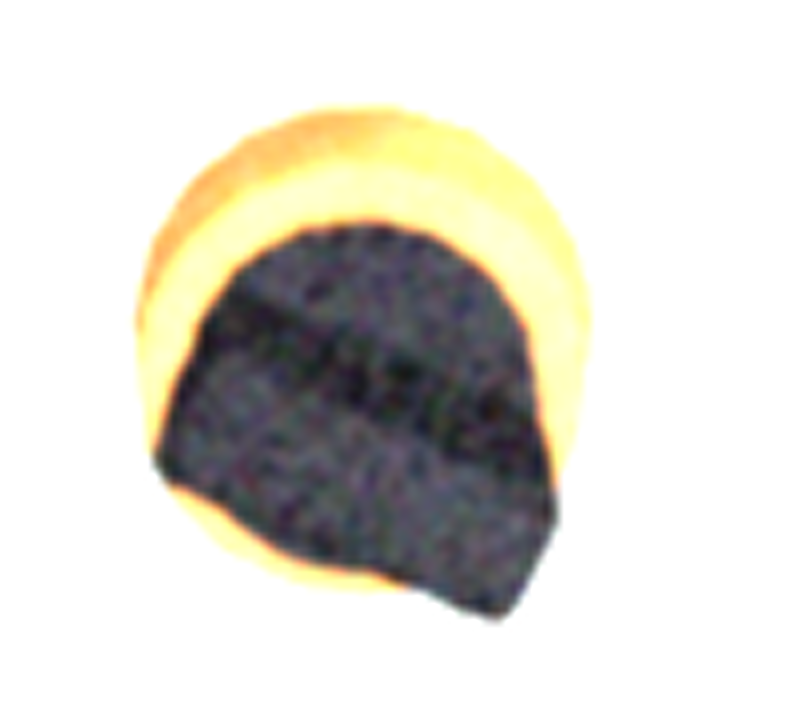

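```bash
python3 -m jog '[[8.5,-0.28,0.82,0.5,7],[8.5,0,0,0,7],[8.5,0,0,0,7],[8.5,0,0,0,7],[8.5,0,0,0,7],[8.5,0,0,0,7],[8.5,0,0,0,7],[8.5,0,0,0,7]]' >/dev/null
python3 -m jog '[[8.5,0,0,0,7],[8.5,0,0,0,7],[8.5,0,0,0,7],[8.5,0,0,0,7],[8.5,0,0,0,7],[8.5,0,0,0,7],[8.5,0,0,0,7],[8.5,0,0,0,7]]' >/dev/null
python3 -m jog '[[8.5,0,0,0,3.8],[8.5,0,0,0,0]]' >/dev/null
python3 - <<'E'
from h import *
delta([.432,-.34,.058]);print(get_obs()['q'])
s=snapshot('wrist');np.savez('w3.npz',**s);crop(s,0,0,640,400,1,'pics/w3.png')
E
```

```text
t 6.02 grasp [ 0.4358 -0.3302  0.2055] gap 0.0851 x-axis yaw -45.02 tilt [ 5.0e-04  1.8e-03 -1.0e+00] F [ 0.2  0.3 -1. ]
shift cm tool [ 0.43  0.99 14.75]
[ 2.05658055e-01  3.63397520e-01  4.86131279e-01  1.88007972e+00
 -2.08026795e-01  9.48277633e-01  1.25580354e-03]
```

View pics/w3.png

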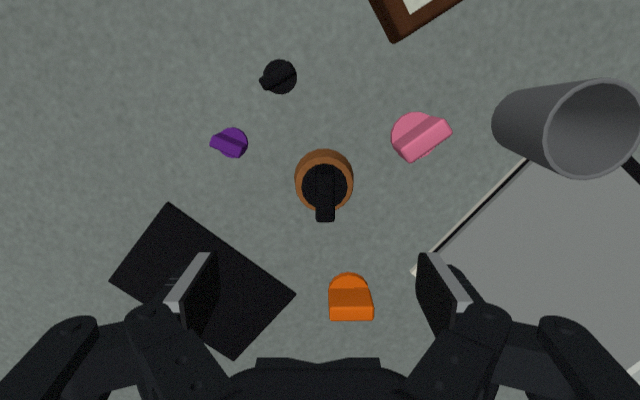

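```bash
python3 - <<'E'
from h import *
s=dict(np.load('w3.npz'));crop(s,285,140,80,90,8,'pics/w3c.png')
E
```

```text
(no output)
```

View pics/w3c.png

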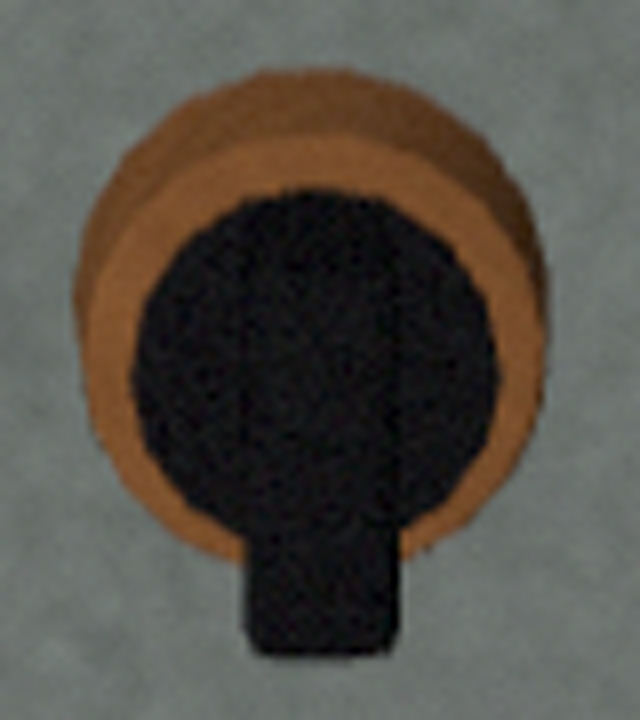

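```bash
python3 - <<'E'
from h import *
s=dict(np.load('w3.npz'));o,R=st()
e=back(s,(325.3,221.7),.072);print(e,e-R[:,1]*.021,'flange',back(s,(285+316/8,140+374/8),.038),'holder',back(s,(285+316/8,140+348/8),.03))
delta([e[0]-R[0,1]*.021,e[1]-R[1,1]*.021,.058])
E
```

```text
[ 0.41943253 -0.35485606  0.072     ] [ 0.43423468 -0.3399599   0.07202797] flange [ 0.43339964 -0.34067911  0.038     ] holder [ 0.43406714 -0.34020785  0.03      ]
t 6.07 grasp [ 0.4357 -0.3306  0.2056] gap 0.085 x-axis yaw -44.82 tilt [ 3.0e-04  1.5e-03 -1.0e+00] F [-0.4  0.1  0.3]
shift cm tool [ 0.57  0.78 14.75]
```

```bash
python3 -m jog '[[8.5,0.52,0.8,1,0],[8.5,0,0,3.3,0],[8.5,0,0,3.3,0],[8.5,0,0,3.3,0],[8.5,0,0,3.0,0],[8.5,0,0,0,0]]' >/dev/null
python3 - <<'E'
from h import *
delta([.4335,-.34,.060])
E
```

```text
t 6.57 grasp [ 0.4295 -0.3382  0.0612] gap 0.0849 x-axis yaw -44.89 tilt [-0.008   0.0068 -0.9999] F [-0.8  1.7  0.3]
shift cm tool [ 0.41 -0.16  0.12]
```

```bash
python3 -m jog '[[8.5,0,0,0,0]]' >/dev/null
python3 - <<'E'
from h import *
delta([.4335,-.34,.060])
s=snapshot('wrist');crop(s,160,180,320,220,2,'pics/w4.png')
E
```

```text
t 6.65 grasp [ 0.4316 -0.3409  0.0655] gap 0.085 x-axis yaw -44.99 tilt [-0.0031  0.0029 -1.    ] F [0.5 0.2 0.5]
shift cm tool [ 0.07 -0.2   0.55]
```

View pics/w4.png

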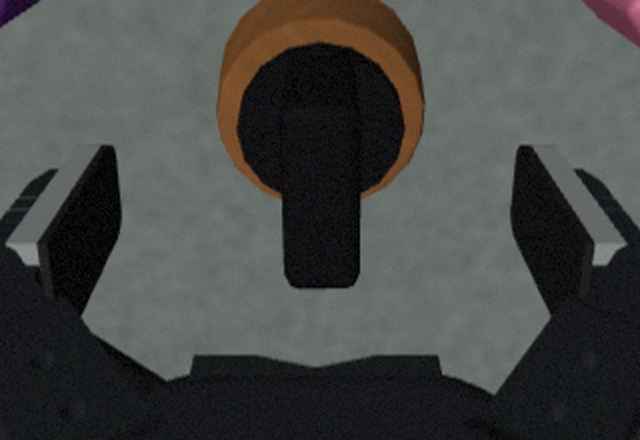

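```bash
python3 -m jog '[[8.5,0.07,-0.2,0.5,0],[8.5,0,0,0,0],[2.5,0,0,0,0],[1,0,0,0,0],[1,0,0,0,0],[1,0,0,0,0]]' 60
python3 -m jog '[[0.5,0,0,0,0],[0.5,0,0,0,0],[0.5,0,0,0,0],[0.5,0,0,0,0]]' 60
python3 - <<'E'
from h import *
delta([.4335,-.34,.060])
s=snapshot('wrist');crop(s,160,180,320,220,2,'pics/w5.png')
E
```

```text
time: 7.2
tcp_pos: [0.4342, -0.342, 0.2172]
tool_rot: [0.923, -0.384, 0.0, 0.0]
contact_force: [0.6, 0.0, 0.3]
finger_gap: 0.0384
time: 7.53
tcp_pos: [0.4342, -0.3421, 0.217]
tool_rot: [0.923, -0.384, 0.0, -0.0]
contact_force: [-0.6, -0.5, 3.6]
finger_gap: 0.0149
t 7.53 grasp [ 0.4342 -0.3421  0.062 ] gap 0.0149 x-axis yaw -45.16 tilt [ 3.e-04 -1.e-04 -1.e+00] F [-0.6 -0.5  3.6]
shift cm tool [-0.2 -0.1  0.2]
```

View pics/w5.png

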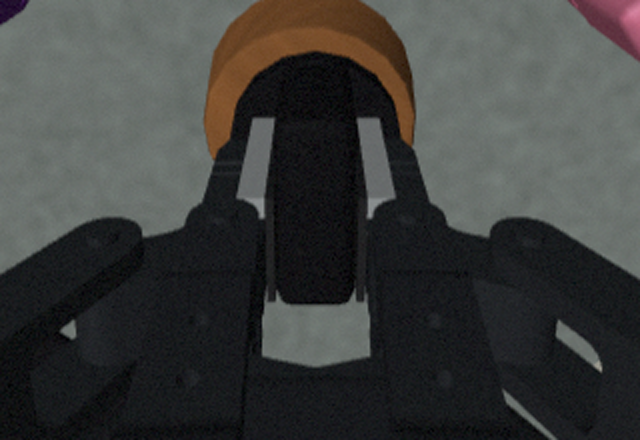

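```bash
python3 -m jog '[[0.5,0,0,-1,0],[0.5,0,0,-3,0],[0.5,0,0,-4,0],[0.5,0,0,-4,0],[0.5,0,0,-4,0],[0.5,0,0,0,0]]' 60
python3 - <<'E'
from h import *
delta([.5241,.111,.21])
s=snapshot('wrist');np.savez('w6.npz',**s);crop(s,160,180,320,220,2,'pics/w6.png')
g=s['frame'][180:400,160:480].astype(float)*4;cv2.imwrite('pics/w6b.png',cv2.resize(np.clip(g,0,255).astype(np.uint8)[:,:,::-1],None,fx=2.5,fy=2.5))
E
```

```text
time: 8.08
tcp_pos: [0.4357, -0.3444, 0.385]
tool_rot: [0.923, -0.384, 0.006, 0.001]
contact_force: [1.4, -1.7, -0.3]
finger_gap: 0.015
t 8.08 grasp [ 0.4374 -0.3454  0.2301] gap 0.015 x-axis yaw -45.21 tilt [ 0.0112 -0.0069 -0.9999] F [ 1.4 -1.7 -0.3]
shift cm tool [-26.31 -38.3    1.79]
```

View pics/w6b.png

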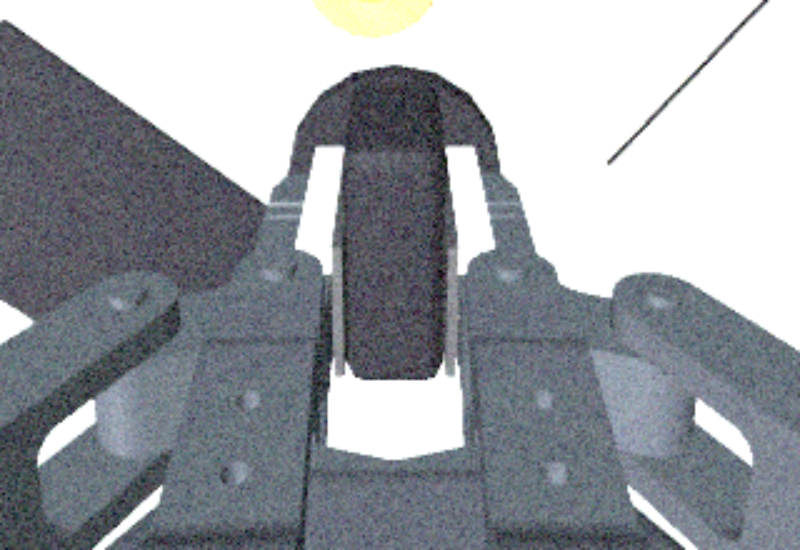

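```bash
python3 - <<'E'
from h import *
s=dict(np.load('w6.npz'));a=.2942;Rct=np.array([[1,0,-.0006],[0,.9557,-a],[0.0006,a,.9557]]);c=np.array([-.0006,-.0756,.0314])
print(Rct)
def bt(uv,z):
    d=Rct.T@np.linalg.inv(s['K'])@np.array([*uv,1.]);return c+d*(z-c[2])/d[2]
for z in(.143,.145,.147):
    print(z,bt((318,331.2),z),bt((318,180+150/2.5),z), bt((298,331),z)[0],bt((337,331),z)[0])
E
```

```text
[[ 1.000e+00  0.000e+00 -6.000e-04]
 [ 0.000e+00  9.557e-01 -2.942e-01]
 [ 6.000e-04  2.942e-01  9.557e-01]]
0.143 [-0.00034115  0.0158342   0.143     ] [-0.00036357 -0.02347962  0.143     ] -0.008226404154243134 0.00715034726481461
0.145 [-0.00033652  0.0174728   0.145     ] [-0.00035933 -0.02254556  0.145     ] -0.008363078063817383 0.0072892423770872725
0.147 [-0.00033188  0.01911141  0.147     ] [-0.0003551  -0.02161151  0.147     ] -0.008499751973391633 0.007428137489359936
```

```bash
python3 -m jog '[[0.5,-2,-2.9,0,0],[0.5,-2,-2.9,0,0],[0.5,-2,-2.9,0,0],[0.5,-2,-2.9,0,0],[0.5,-2,-2.9,0,0],[0.5,-2,-2.9,0,0],[0.5,-2,-2.9,0,0],[0.5,-2,-2.9,0,0]]' >/dev/null
python3 -m jog '[[0.5,-2,-2.9,0,0],[0.5,-2,-2.9,0,0],[0.5,-2,-2.9,0,0],[0.5,-2,-2.9,0,0],[0.5,-2,-2.9,0,0],[0.5,0,0,0,0]]' >/dev/null
python3 -m jog '[[0.5,0,0,0,-7],[0.5,0,0,0,-7],[0.5,0,0,0,-7],[0.5,0,0,0,-7],[0.5,0,0,0,-7],[0.5,0,0,0,-7],[0.5,0,0,0,-7],[0.5,0,0,0,-7]]' >/dev/null
python3 -m jog '[[0.5,0,0,0,-7],[0.5,0,0,0,-3],[0.5,0,0,0,0],[0.5,0,0,0,0]]' >/dev/null
python3 - <<'E'
from h import *
delta([.5241,.111,.21]);print(get_obs()['q'])
s=snapshot('wrist');np.savez('w7.npz',**s);crop(s,0,0,640,400,1,'pics/w7.png')
E
```

```text
t 10.3 grasp [0.5172 0.1078 0.2207] gap 0.0154 x-axis yaw 20.72 tilt [-2.e-03 -5.e-04 -1.e+00] F [-0.1  0.5 -0.8]
shift cm tool [ 0.76 -0.06  1.07]
[-0.32955341  0.28604827  0.08682221  1.89808924 -0.02991668  0.9607345
  0.13256974]
```

View pics/w7.png

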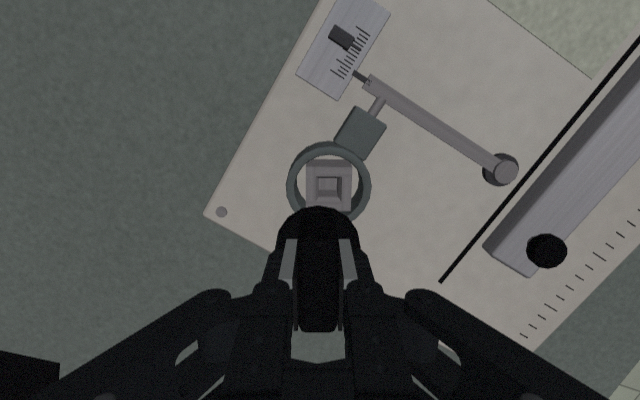

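```bash
python3 - <<'E'
from h import *
s=dict(np.load('w7.npz'));crop(s,280,130,100,90,8,'pics/w7c.png')
crop(s,290,0,110,100,7,'pics/w7d.png')
E
```

```text
(no output)
```

View pics/w7c.png

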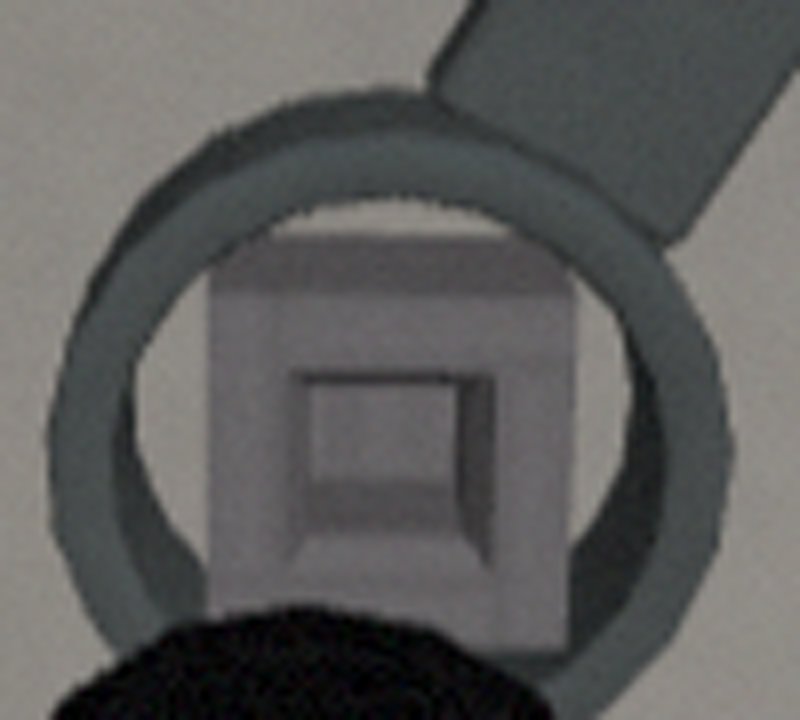

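View pics/w7d.png

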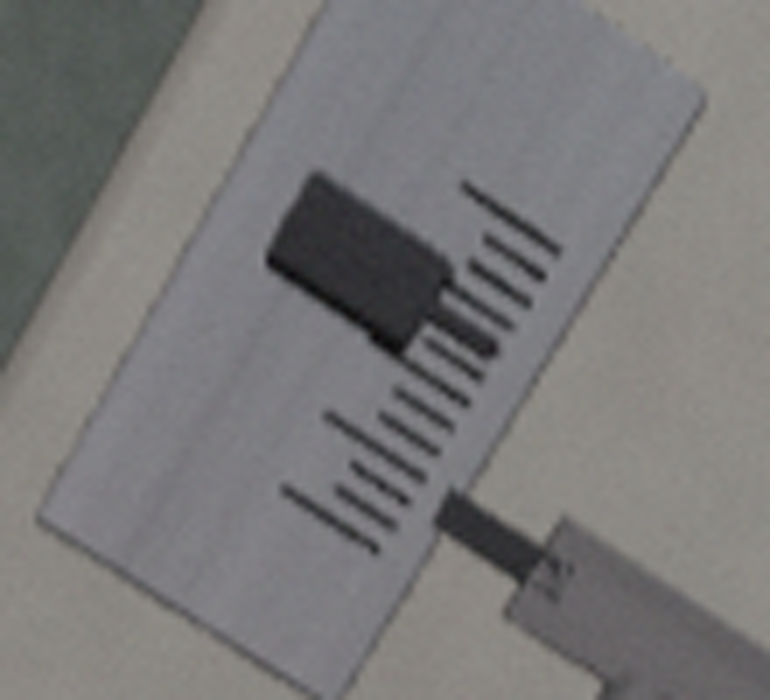

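```bash
python3 - <<'E'
from h import *
s=dict(np.load('w7.npz'))
f=lambda p,z:back(s,(280+p[0]/8,130+p[1]/8),z)
C=[f(p,.09) for p in((209,294),(577,293),(570,652),(207,650))]
for a,b in zip(C,C[1:]+C[:1]): d=b-a;print(np.linalg.norm(d),np.degrees(np.arctan2(d[1],d[0]))%90)
c=np.mean(C,0);print(c,'collar',f((392,467),.09))
g=lambda p,z:back(s,(290+p[0]/7,p[1]/7),z)
tip=g((443,506),.07);mk=g((490,352),.07);print(tip,mk)
l=g((563,247),.062)-g((380,552),.062);yaw=np.arctan2(-l[0],l[1]);print('yaw',np.degrees(yaw),'scale len',np.linalg.norm(l))
for yw in(yaw,np.radians(-11.3)):
  y=np.array([-np.sin(yw),np.cos(yw),0]);print('mark-tip y',y@(mk-tip),[round(y@(g(p,.067)-tip),4) for p in((490,352),(437,318),(360,262))])
o,R=st();delta([c[0],c[1],.19]+R[:,1]*.0015)
E
```

```text
0.035289765157360264 20.872427640953543
0.0366300513308517 21.312881241818758
0.03624786531394891 20.392638303369182
0.03633171182894931 19.80749495114256
[0.52475216 0.11027706 0.09      ] collar [0.52454487 0.11116441 0.09      ]
[0.5110935  0.19856548 0.07      ] [0.50985555 0.21473256 0.07      ]
yaw -10.677484760626303 scale len 0.03690265607829111
mark-tip y 0.015657785899468847 [np.float64(0.0161), np.float64(0.016), np.float64(0.0163)]
mark-tip y 0.015611099859128817 [np.float64(0.016), np.float64(0.0158), np.float64(0.0161)]
t 10.35 grasp [0.5174 0.1079 0.2209] gap 0.015 x-axis yaw 20.72 tilt [-1.5e-03 -4.0e-04 -1.0e+00] F [ 0.  -0.4 -1.2]
shift cm tool [0.77 0.19 3.09]
```

```bash
python3 -m jog '[[0.5,0.77,0.15,1,0],[0.5,0,0,2.5,0],[0.5,0,0,2,0],[0.5,0,0,1,0],[0.5,0,0,0,0],[0.5,0,0,0,0]]' 60 >/dev/null
python3 - <<'E'
from h import *
o,R=st();delta(np.array([.5245,.1109,.144])+R[:,1]*.0015)
s=snapshot('wrist');crop(s,200,120,240,230,3,'pics/w8.png')
s=snapshot('side');crop(s,280,90,90,90,6,'pics/s8.png')
E
```

```text
t 10.85 grasp [0.5254 0.1095 0.1564] gap 0.0148 x-axis yaw 20.81 tilt [-1.3e-03 -4.0e-04 -1.0e+00] F [ 0.4  0.2 -0.8]
shift cm tool [-0.04 -0.01  1.24]
```

View pics/w8.png

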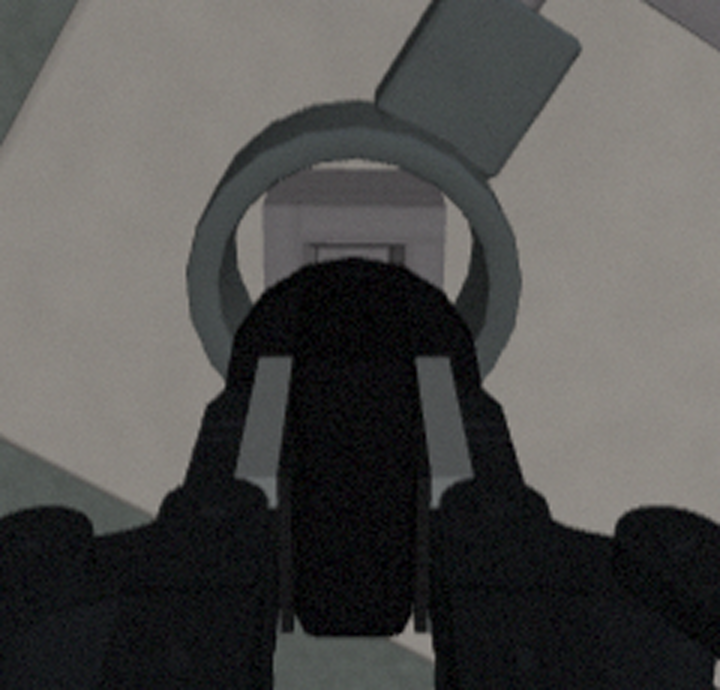

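View pics/s8.png

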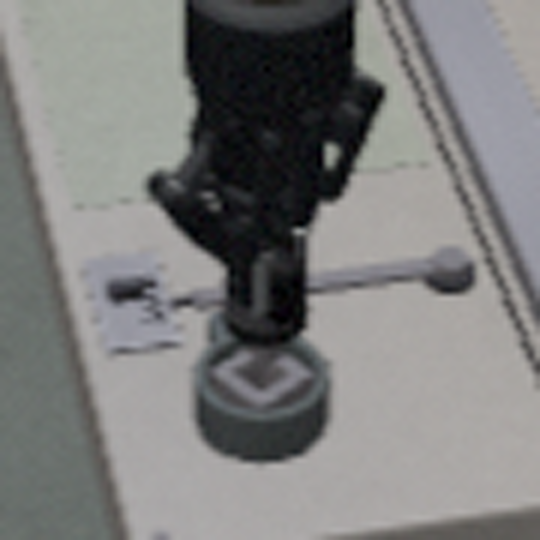

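```bash
python3 -m jog '[[0.5,-0.04,0,0.6,0],[0.5,0,0,0.6,0],[0.5,0,0,0,0]]' 
python3 -m jog '[[0.5,0,0,0.25,0],[0.5,0,0,0,0]]' 
```

```text
time: 11.2
tcp_pos: [0.525, 0.1094, 0.299]
tool_rot: [0.984, 0.181, -0.001, 0.0]
contact_force: [0.9, 0.0, -1.0]
finger_gap: 0.0151
time: 11.37
tcp_pos: [0.5252, 0.1094, 0.2968]
tool_rot: [0.984, 0.181, -0.0, 0.0]
contact_force: [0.2, 0.6, -0.5]
finger_gap: 0.0151
```

```bash
python3 -m jog '[[0.5,0,0,0.25,0],[0.5,0,0,0,0]]' ; python3 -m jog '[[0.5,0,0,0.25,0],[0.5,0,0,0,0]]' |grep -E "pos|force"
```

```text
time: 11.53
tcp_pos: [0.5254, 0.1096, 0.2945]
tool_rot: [0.983, 0.181, 0.0, -0.0]
contact_force: [-0.3, 0.4, -0.8]
finger_gap: 0.0153
tcp_pos: [0.5253, 0.1097, 0.2919]
contact_force: [0.9, 0.9, -1.9]
```

```bash
python3 -m jog '[[0.5,0,0,0.25,0],[0.5,0,0,0,0]]' |grep -E "pos|force"; python3 -m jog '[[0.5,0,0,0.25,0],[0.5,0,0,0,0]]' |grep -E "pos|force";python3 -m jog '[[0.5,0,0,0.25,0],[0.5,0,0,0,0]]' |grep -E "pos|force"
```

```text
tcp_pos: [0.5252, 0.1096, 0.2893]
contact_force: [-0.2, 1.3, -1.3]
tcp_pos: [0.5253, 0.1097, 0.2868]
contact_force: [-0.5, 0.9, -2.4]
tcp_pos: [0.5253, 0.1096, 0.2843]
contact_force: [0.2, 1.7, -1.7]
```

```bash
for i in 1 ; do :; done; python3 -m jog '[[0.5,0,0,0.25,0],[0.5,0,0,0,0]]' |grep -E "pos|force"; python3 -m jog '[[0.5,0,0,0.25,0],[0.5,0,0,0,0]]' |grep -E "pos|force";python3 -m jog '[[0.5,0,0,0.15,0],[0.5,0,0,0,0]]' |grep -E "pos|force"
```

```text
tcp_pos: [0.5253, 0.1096, 0.2818]
contact_force: [0.5, 2.2, -1.3]
tcp_pos: [0.5253, 0.1096, 0.2793]
contact_force: [-0.2, 2.6, -2.4]
tcp_pos: [0.5253, 0.1096, 0.278]
contact_force: [0.6, 2.4, -1.5]
```

```bash
python3 -m jog '[[0.5,0,0,0.1,0],[0.5,0,0,0,0]]' |grep -E "pos|force"; python3 -m jog '[[0.5,0,0,0.1,0],[0.5,0,0,0,0]]' |grep -E "pos|force"
```

```text
tcp_pos: [0.5254, 0.1097, 0.2775]
contact_force: [-2.4, 2.0, 2.7]
tcp_pos: [0.5254, 0.1096, 0.2774]
contact_force: [-3.8, 1.3, 11.6]
```

```bash
python3 - <<'E'
from h import *
s=snapshot('side');crop(s,280,90,90,90,6,'pics/s9.png')
s=snapshot('wrist');crop(s,0,0,640,400,1,'pics/w9.png')
E
```

```text
(no output)
```

View pics/s9.png

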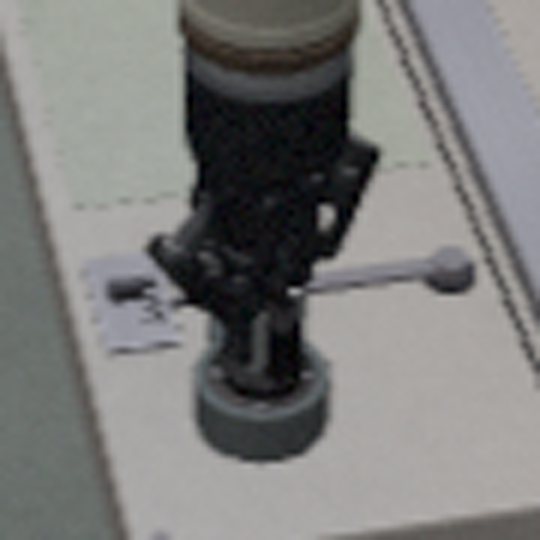

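View pics/w9.png

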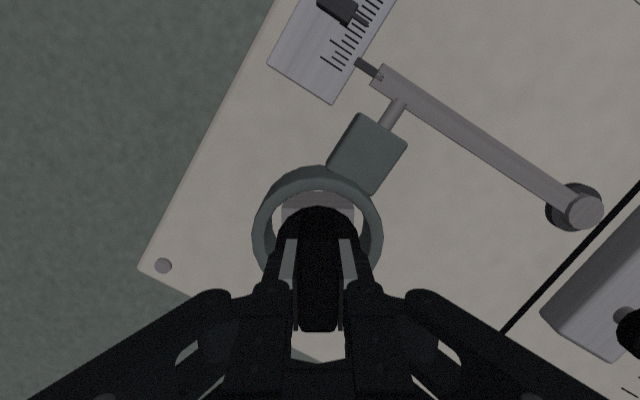

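```bash
python3 -m jog '[[0.5,0,0,-0.08,0],[0.5,0,0,0,0],[0.5,-0.013,0,0,5],[0.5,-0.013,0,0,5],[0.5,-0.013,0,0,5],[0.5,-0.013,0,0,5],[0.5,0,0,0,0]]' 100
python3 - <<'E'
from h import *
o,R=st();delta(np.array([.5245,.1109,.122])+R[:,1]*.0015);print(o['wrist_torque'])
s=snapshot('wrist');crop(s,0,0,640,400,1,'pics/w10.png')
E
```

```text
time: 13.72
tcp_pos: [0.525, 0.1102, 0.2776]
tool_rot: [1.0, 0.006, 0.0, -0.0]
contact_force: [-2.9, 3.9, 5.6]
finger_gap: 0.0148
t 13.72 grasp [0.5251 0.1103 0.1226] gap 0.0148 x-axis yaw 0.66 tilt [ 5.e-04  8.e-04 -1.e+00] F [-2.9  3.9  5.6]
shift cm tool [-0.06  0.09  0.06]
[0.82851215 0.58478285 0.0667967 ]
```

View pics/w10.png

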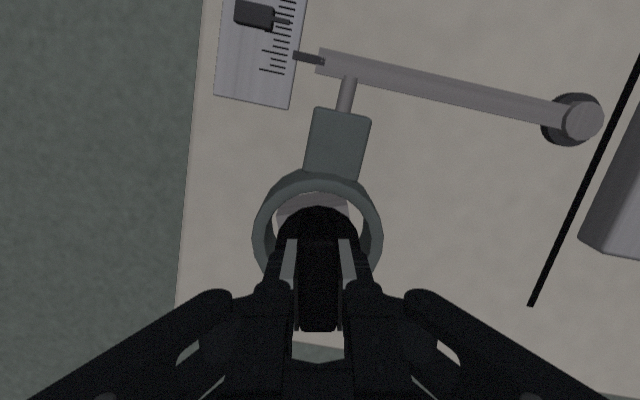

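```bash
python3 -m jog '[[0.5,-0.013,0,0,5],[0.5,-0.013,0,0,5],[0.5,-0.013,0,0,5],[0.5,-0.013,0,0,5],[0.5,0,0,0,0],[0.5,0,0,0,0]]' 100
python3 - <<'E'
from h import *
o,R=st();delta(np.array([.5245,.1109,.122])+R[:,1]*.0015);print(o['wrist_torque'])
s=snapshot('wrist');np.savez('w11.npz',**s);crop(s,0,0,640,400,1,'pics/w11.png');crop(s,170,0,160,120,5,'pics/w11c.png')
E
```

```text
time: 14.27
tcp_pos: [0.5247, 0.1102, 0.2775]
tool_rot: [0.986, -0.166, 0.001, -0.0]
contact_force: [-1.4, 4.1, 5.2]
finger_gap: 0.0147
t 14.27 grasp [0.5249 0.1103 0.1225] gap 0.0147 x-axis yaw -19.08 tilt [ 1.2e-03  8.0e-04 -1.0e+00] F [-1.4  4.1  5.2]
shift cm tool [-0.06  0.11  0.05]
[0.93274997 0.35168879 0.07314536]
```

View pics/w11.png

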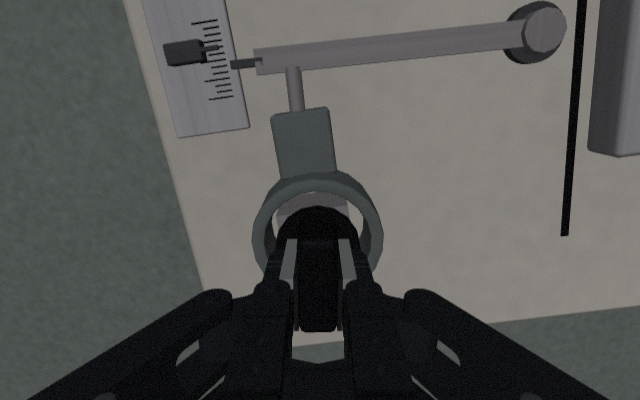

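View pics/w11c.png

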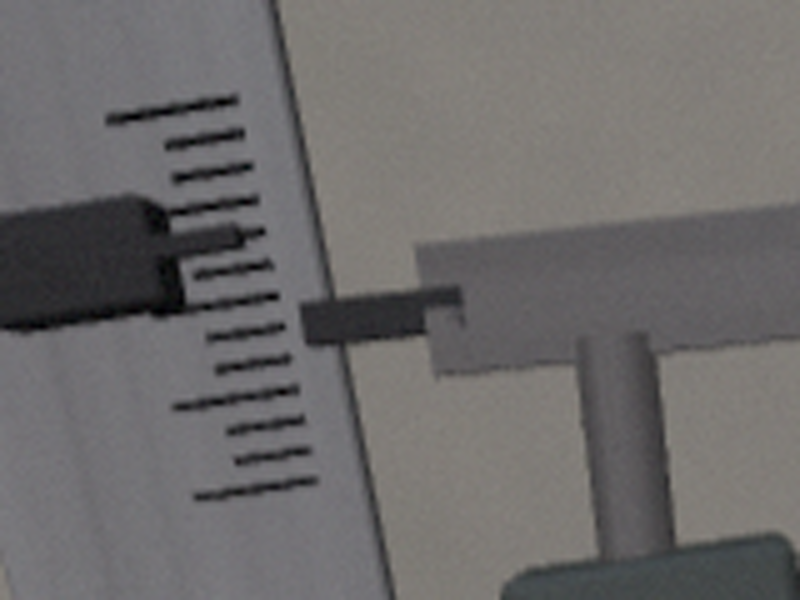

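```bash
cat >> h.py <<'E'
def gap(s,u0,v0,f,tip,nose,yaw=-11.0,zt=.07,zn=.07):
    g=lambda p,z:back(s,(u0+p[0]/f,v0+p[1]/f),z)
    y=np.array([-np.sin(np.radians(yaw)),np.cos(np.radians(yaw)),0])
    a=g(tip,zt);b=g(nose,zn);print('tip',a.round(4),'mark',b.round(4),'mark-tip mm',round(1000*y@(b-a),2))
E
python3 - <<'E'
from h import *
s=dict(np.load('w11.npz'))
for zn in(.066,.07): gap(s,170,0,5,(303,322),(242,235),zn=zn)
g=lambda p,z:back(s,(170+p[0]/5,p[1]/5),z)
T=[(238,98),(243,133),(252,165),(258,200),(264,232),(272,264),(277,296),(284,328),(290,358),(298,390),(304,420),(310,450),(316,481)]
P=np.array([g(p,.063) for p in T]);d=P[0]-P[-1];print('tick line yaw',np.degrees(np.arctan2(-d[0],d[1])),np.linalg.norm(d)/12)
E
```

```text
tip [0.5126 0.2056 0.07  ] mark [0.5093 0.2155 0.066 ] mark-tip mm 9.09
tip [0.5126 0.2056 0.07  ] mark [0.5102 0.2147 0.07  ] mark-tip mm 8.5
tick line yaw -11.21248085410827 0.0030309190002379385
```

```bash
python3 -m jog '[[0.5,-0.013,0,0,5],[0.5,-0.013,0,0,5],[0.5,-0.013,0,0,5],[0.5,-0.013,0,0,5],[0.5,-0.013,0,0,5],[0.5,-0.01,0,0,3],[0.5,0,0,0,0],[0.5,0,0,0,0]]' 100
python3 - <<'E'
from h import *
o,R=st();delta(np.array([.5245,.1109,.122])+R[:,1]*.0015);print(o['wrist_torque'])
s=snapshot('wrist');np.savez('w12.npz',**s);crop(s,0,0,640,400,1,'pics/w12.png');crop(s,90,10,160,120,5,'pics/w12c.png')
E
```

```text
time: 14.98
tcp_pos: [0.5245, 0.1103, 0.2776]
tool_rot: [0.917, -0.399, 0.001, -0.001]
contact_force: [1.7, 4.6, 5.0]
finger_gap: 0.0144
t 14.98 grasp [0.5248 0.1104 0.1226] gap 0.0144 x-axis yaw -47.0 tilt [ 2.2e-03  5.0e-04 -1.0e+00] F [1.7 4.6 5. ]
shift cm tool [-0.06  0.13  0.06]
[ 0.87759044 -0.16222571  0.14939119]
```

View pics/w12.png

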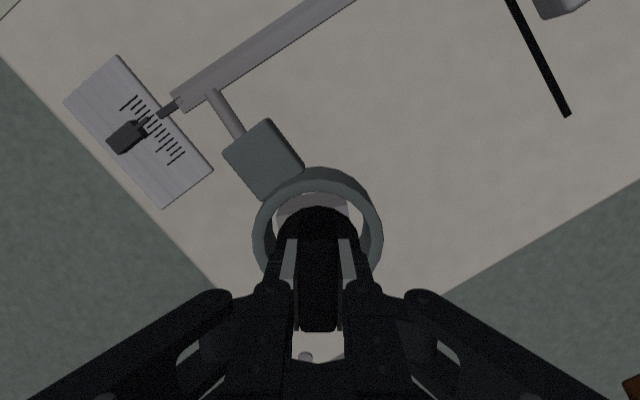

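View pics/w12c.png

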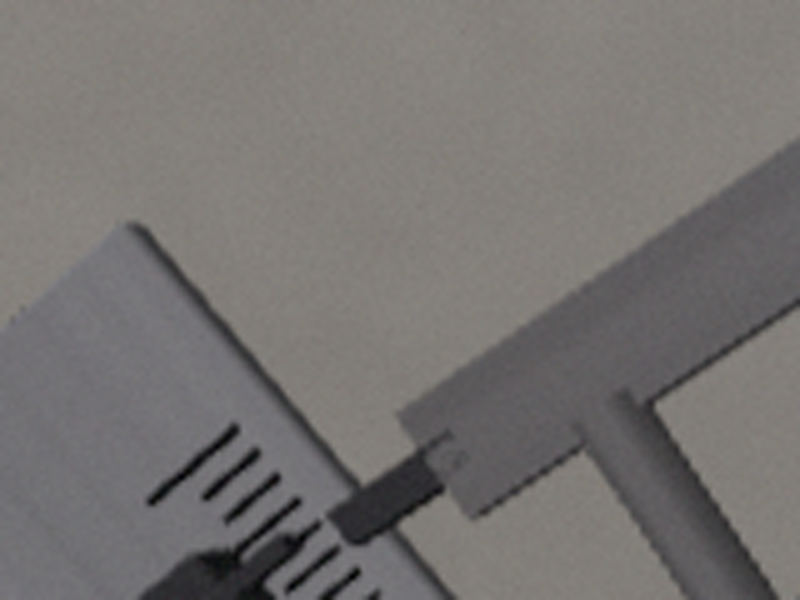

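```bash
python3 - <<'E'
from h import *
s=dict(np.load('w12.npz'))
crop(s,100,80,100,75,8,'pics/w12d.png')
for zn in(.066,.07): gap(s,90,10,5,(344,527),(298,542),zn=zn)
E
```

```text
tip [0.5147 0.2115 0.07  ] mark [0.5087 0.2153 0.066 ] mark-tip mm 2.55
tip [0.5147 0.2115 0.07  ] mark [0.5103 0.2141 0.07  ] mark-tip mm 1.67
```

View pics/w12d.png

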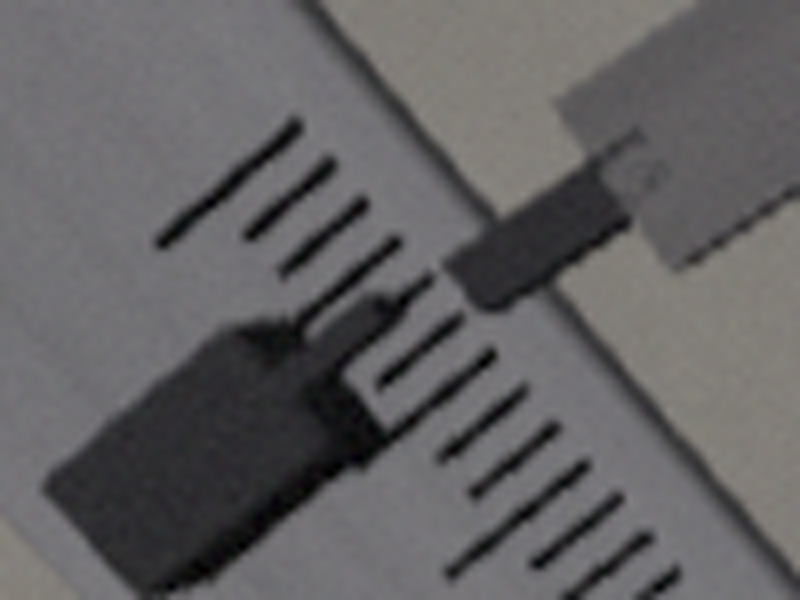

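```bash
python3 - <<'E'
from h import *
L=lambda n:dict(np.load(n))
w1,w7,w11,w12=map(L,('w1.npz','w7.npz','w11.npz','w12.npz'))
obs=[(w1,(255+597/4,80+249/4)),(w7,(290+490/7,352/7)),(w11,(170+242/5,235/5)),(w12,(100+388/8,80+303/8))]
for o in(obs,obs[1:]):
    x,r=tri(o);print('nose',x,r,[ (proj(s,x)-uv).round(2).tolist() for s,uv in o])
# tick 0 end
T=[(w7,(290+563/7,247/7)),(w11,(170+238/5,98/5)),(w12,(100+298/8,80+120/8))]
x,r=tri(T);print('tick0',x,r)
for zt in(.068,.07):gap(w12,100,80,8,(465,285),(388,303),zt=zt,zn=.067)
E
```

```text
nose [0.50987433 0.21528671 0.06913651] [2.11096568e-06] [[-1.38, 0.4], [0.17, -0.61], [-0.58, -0.73], [-0.47, -0.69]]
nose [0.50994007 0.21482527 0.06940139] [2.05772771e-08] [[0.06, 0.01], [-0.21, 0.13], [0.11, -0.11]]
tick0 [0.51349633 0.22761375 0.06382811] [3.50849819e-07]
tip [0.5136 0.2123 0.068 ] mark [0.5089 0.2156 0.067 ] mark-tip mm 2.32
tip [0.5144 0.2117 0.07  ] mark [0.5089 0.2156 0.067 ] mark-tip mm 2.74
```

```bash
python3 -m jog '[[0.5,-0.01,0,0,4],[0.5,-0.01,0,0,3.5],[0.5,0,0,0,0],[0.5,0,0,0,0]]' 100
python3 - <<'E'
from h import *
s=snapshot('wrist');np.savez('w13.npz',**s);crop(s,80,95,100,75,8,'pics/w13d.png')
E
```

```text
time: 15.37
tcp_pos: [0.5244, 0.1102, 0.2776]
tool_rot: [0.889, -0.458, 0.001, -0.001]
contact_force: [2.6, 3.5, 4.9]
finger_gap: 0.0143
```

View pics/w13d.png

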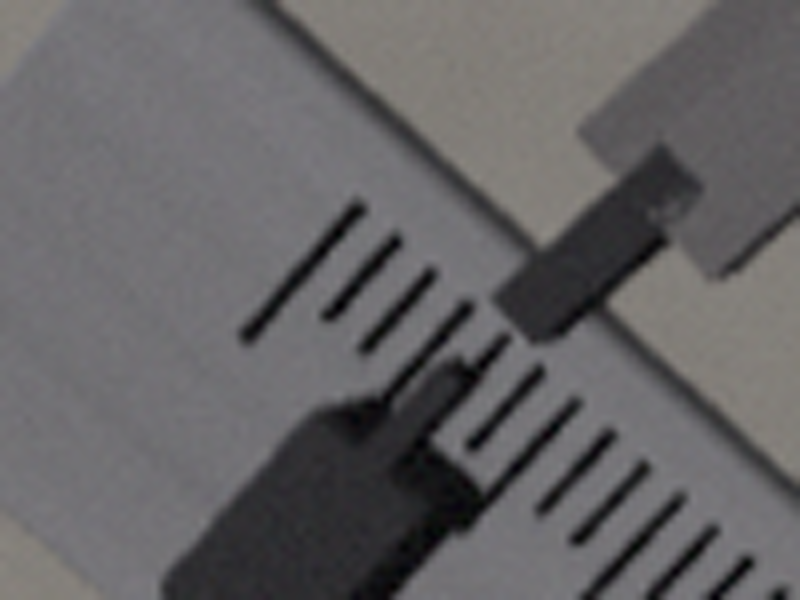

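```bash
python3 - <<'E'
from h import *
s=dict(np.load('w13.npz'))
for zn in(.067,.068,.0694,.07):gap(s,80,95,8,(518,320),(462,372),zn=zn)
E
```

```text
tip [0.5148 0.2132 0.07  ] mark [0.5084 0.2156 0.067 ] mark-tip mm 1.19
tip [0.5148 0.2132 0.07  ] mark [0.5088 0.2153 0.068 ] mark-tip mm 0.93
tip [0.5148 0.2132 0.07  ] mark [0.5094 0.2148 0.0694] mark-tip mm 0.57
tip [0.5148 0.2132 0.07  ] mark [0.5097 0.2146 0.07  ] mark-tip mm 0.42
```

```bash
python3 -m jog '[[0.5,-0.006,0,0,2.7],[0.5,0,0,0,0],[0.5,0,0,0,0],[3,0,0,0,0],[3,0,0,0,0],[3,0,0,0,0],[3,0,0,0,0]]' 60
python3 - <<'E'
from h import *
s=snapshot('wrist');np.savez('w14.npz',**s);crop(s,80,105,100,75,8,'pics/w14d.png');crop(s,0,0,640,400,1,'pics/w14.png')
E
```

```text
time: 16.0
tcp_pos: [0.523, 0.109, 0.2763]
tool_rot: [0.877, -0.48, -0.001, 0.001]
contact_force: [0.5, -0.8, 0.2]
finger_gap: 0.0299
```

View pics/w14d.png

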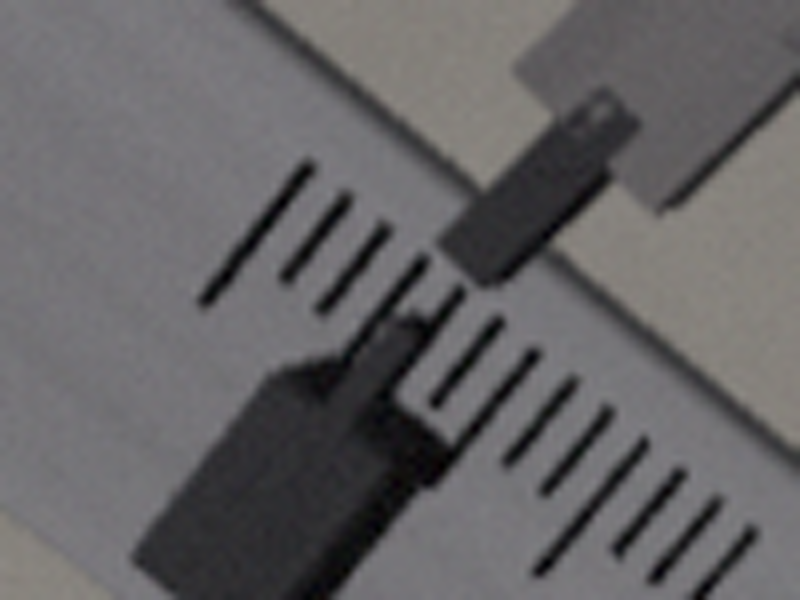

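View pics/w14.png

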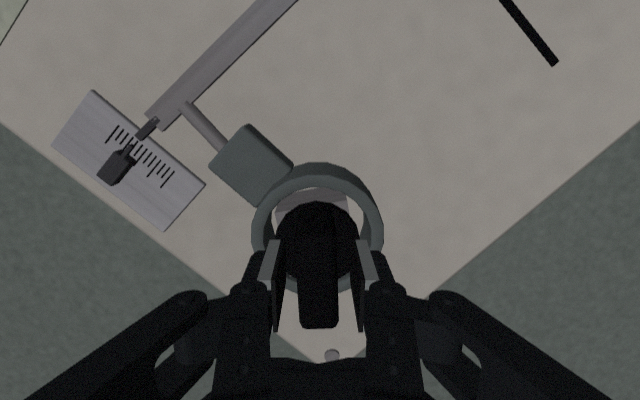

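```bash
python3 -m jog '[[5,0,0,0,0],[5,0,0,0,0],[5,0,0,-1,0],[5,0,0,-3,0],[5,0,0,-3,0],[5,0,0,-3,0],[5,0,0,0,0],[5,0,0,0,0]]' 60
python3 - <<'E'
from h import *
s=snapshot('wrist');np.savez('w15.npz',**s);crop(s,0,0,640,400,1,'pics/w15.png');
s=dict(np.load('w14.npz'))
for zn in(.068,.0694):gap(s,80,105,8,(465,264),(415,330),zn=zn)
E
```

```text
time: 16.72
tcp_pos: [0.5243, 0.11, 0.3797]
tool_rot: [0.877, -0.48, 0.002, -0.002]
contact_force: [-0.5, 1.2, -0.4]
finger_gap: 0.0498
tip [0.515  0.2137 0.07  ] mark [0.5085 0.2154 0.068 ] mark-tip mm 0.46
tip [0.515  0.2137 0.07  ] mark [0.5091 0.2149 0.0694] mark-tip mm 0.06
```

View pics/w15.png

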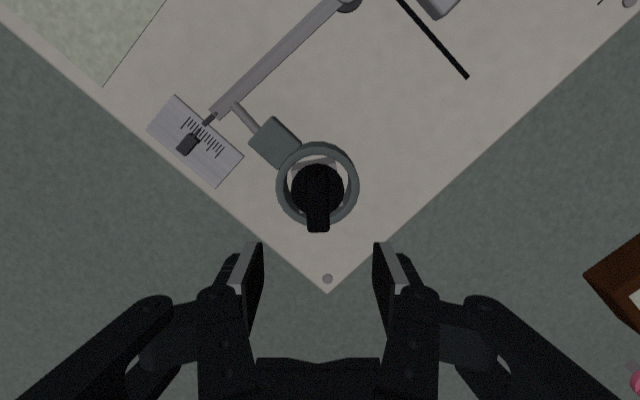

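```bash
python3 -m jog '[[5,-2.4,-2.2,0,0],[5,-2.4,-2.2,0,0],[5,0,0,0,0],[5,0,0,0,0]]' >/dev/null
python3 - <<'E'
from h import *
s=snapshot('wrist');np.savez('w16.npz',**s);print(-s['R'].T@s['t'],proj(s,(.511,.2145,.07)));crop(s,0,0,640,400,1,'pics/w16.png')
u,v=proj(s,(.511,.2145,.07)).astype(int);print(u,v);crop(s,u-40,v-35,80,70,9,'pics/w16c.png')
t=snapshot('top');crop(t,170,100,120,110,6,'pics/top16.png')
E
```

```text
[0.59634465 0.21697047 0.34364895] [265.15205177 179.00763866]
265 179
```

View pics/w16c.png

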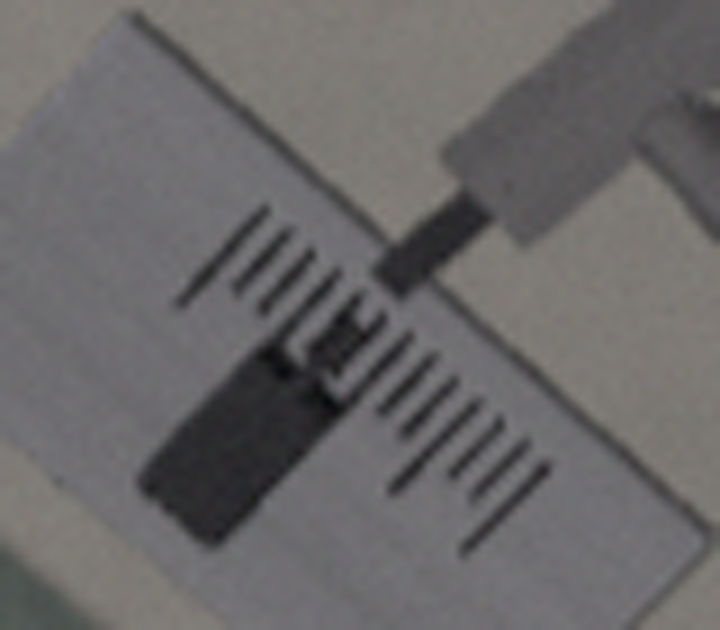

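View pics/w16.png

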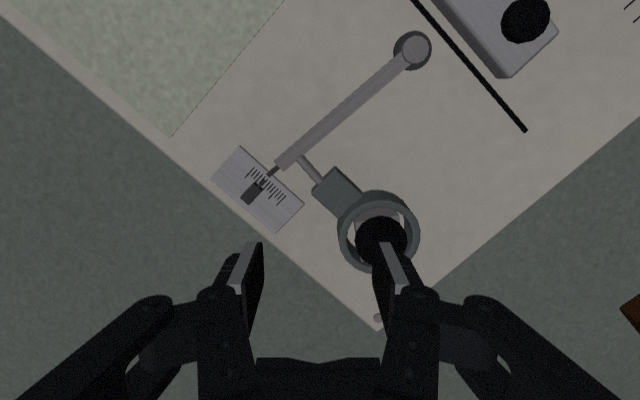

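```bash
python3 - <<'E'
from h import *
s=dict(np.load('w16.npz'))
for zn in(.068,.07):
  gap(s,225,144,9,(390,283),(345,340),zn=zn)
  gap(s,225,144,9,(390,283),(312,378),zn=zn);gap(s,225,144,9,(390,283),(176,515),zn=.071)
E
```

```text
tip [0.5151 0.2138 0.07  ] mark [0.5075 0.2146 0.068 ] mark-tip mm -0.74
tip [0.5151 0.2138 0.07  ] mark [0.5026 0.2153 0.068 ] mark-tip mm -0.95
tip [0.5151 0.2138 0.07  ] mark [0.4849 0.2194 0.071 ] mark-tip mm -0.32
tip [0.5151 0.2138 0.07  ] mark [0.5081 0.2146 0.07  ] mark-tip mm -0.6
tip [0.5151 0.2138 0.07  ] mark [0.5032 0.2153 0.07  ] mark-tip mm -0.81
tip [0.5151 0.2138 0.07  ] mark [0.4849 0.2194 0.071 ] mark-tip mm -0.32
```

View pics/top16.png

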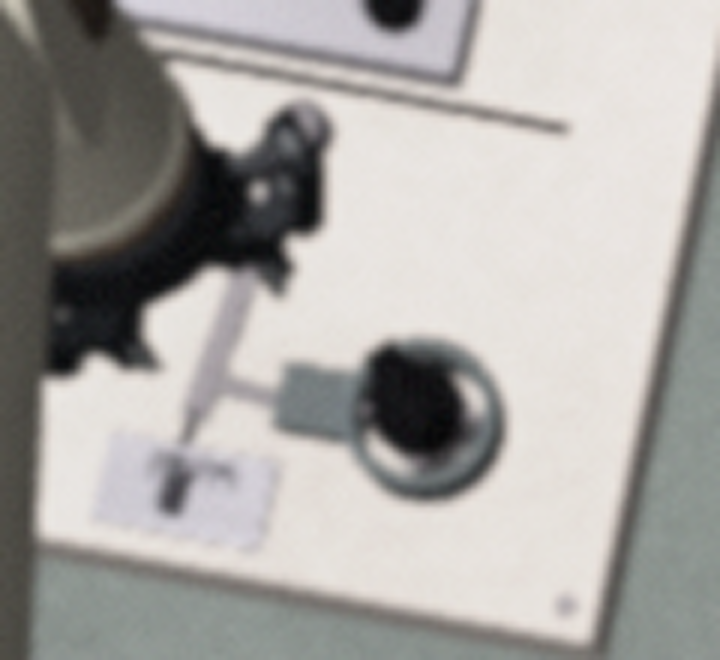

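```bash
python3 - <<'E'
from h import *
s=snapshot('side');crop(s,280,110,80,70,9,'pics/s16.png')
print([proj(s,(.5245,.1109,z)).round(1) for z in(.098,.132)])
o=get_obs();print(o['time'],o['contact_force'])
E
```

```text
[array([323.1, 150.4]), array([323.2, 141.5])]
17.25 [-0.24647113  0.67135292 -0.48450918]
```

View pics/s16.png

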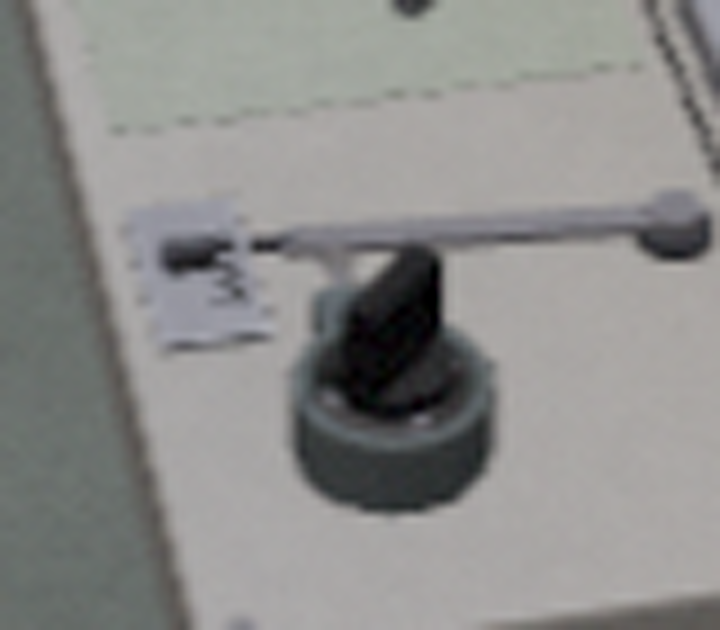

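```bash
python3 -c "
from rig import *
print(job_done())"
```

```text
the job is handed in; nothing more can be done
None
```

The knob is seated in the spindle socket and turned clockwise by about 78°, with the arm tip level with the set mark. I let go and handed the job in at about 17 s; no verdict is reported.

- **Seating:** I took the larger black knob from the holder, matched it to the socket faces (about 21°) and lowered it. It met almost no force on the way down. It bottomed at 2.7 N, then 11.6 N after one more small step, within 1 mm of the height I expected for home. After release the side picture shows it upright and down in the socket. That picture cannot resolve a millimetre or two of depth, so full depth rests on the force and height readings.
- **Tension:** After release, the first wrist picture put the tip 0.1 to 0.5 mm short of the mark. A second picture, from about level with the mark, put it 0.3 to 0.9 mm past. The two disagree on the sign, but both are inside the 2 mm limit.
- **Hands off:** The last contact-force reading was below 1 N, and the gripper was about 10 cm above the knob and off to one side.
- **Other things:** The measured mark position stayed constant to about 1 mm. The bystanders were not approached, and I did not re-measure them at the end.

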